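Add a slotted weight to the book press and release it

ROBOT

A 7-joint arm with a two-finger parallel gripper is mounted at the origin on the work surface. World frame = base frame: x ahead of the robot, y to its left, z up, the work surface at z = 0. Lengths are in m, angles in rad, forces in N, time in s.
With the tool pointing down it reaches from about 0.4 to 0.85 m from the base axis. Payload 10.4 kg.
Tool frame: the origin (TCP) lies on the front face of the gripper's body, between the roots of the fingers; the fingertips stand 73 mm ahead of it and the grasp point (between the pads) lies 54 mm ahead of it; x points along the fingers, y is the direction in which the jaws open and shut, and the axes are right-handed (so a half turn about x gives the same grasp; the last joint's range is limited). The gripper opens to 85 mm and grips with 20 to 120 N. Pads are 22 mm wide; open, the fingers measure 114 mm over their backs; the gripper's body (76 mm by 85 mm) begins 54 mm behind the grasp point. The pads swing forward as they close: fully open they stand 13 mm farther back than shut.
Start: joints at [1.239, 0.332, -0.065, 1.46, 0.022, 1.35, -0.088], TCP at [0.19, -0.595, 0.304] pointing down, gripper open.
Joint ranges: [-2.6, 2.6], [-0.5, 2.12], [-1.47, 1.34], [0.16, 2.42], [-1.27, 4.41], [0.06, 2.06], [-2.6, 2.6]. Speed limits (rad/s): [2.22, 2.22, 2.79, 2.79, 3.14, 3.14, 3.14].

INTERFACE

Orientations are given as a unit quaternion [x, y, z, w].
In Python, from workcell import manip gives the robot as it stands. The module is installed in compiled form; this text tells all that it offers.
- The arm moves only by the tool arm_command, never from a script. Its argument "moves" is a list that holds one entry, the list of rows, each a list of 5 numbers: the closure, from 0 (fully open) to 1 (shut), then the shift along the tool's x, y, z in units of 25 mm (1.0 is 25 mm), then the turn about the tool's x in degrees. A call has 1 to 12 rows; each row shifts and turns the commanded pose from where the row before left it, along the tool's axes as they then stand; what a row does not reach is not made up. A row lasts 1/12 s, in which the tool goes at most 41.7 mm and 7.16 degrees, less where a joint would pass 70% of its speed; a pose out of reach is approached as far as the arm can. A call is refused whole if a number of a shift passes 1 or a number of a turn 7.16, either way. A call with a gripper value outside its range is refused whole. The fingers move at their own pace and stop on an object; "force" is the grip in N (left out, the last holds). Time passes only in rows, so rows that do not move let the fingers close. It gives the time, the measured TCP pose, the force and the opening at its end, in the units of the state.
- manip.get_obs(): the state, without advancing time (a new reading comes with each control period).
- manip.camera(name): name is "side" or "top"; returns the picture (480x640x3 uint8, red, green, blue); there is no depth.
- manip.camera_info(name): a dict with "vfov" (degrees; the focal length in pixels is half the picture's height over the tangent of half this angle, whatever the lens; pixels are square), "cx", "cy" (the principal point, pixels), "pose" (4x4, takes a point from camera to world coordinates). Camera axes: x right, y down, z forward; pixel columns grow to the right and rows downward; lengths in m; the calibration is good to about 2 mm. A picture is of the moment at which its call begins. camera_info takes no time and is no camera call.
- manip.hand_in(): hands the job in, once; it reports no verdict.
Trained networks look in the newest picture that a camera, given by its name, has taken for a name from the list of things; names that differ only in an ending like _2 or _b are one class to them, and where a whole thing is asked for, a point or a joint stands for the part that bears it (a point fixed in the world has none). Each returns a list of dicts, best first, with "confidence" (0 to 1); they miss things now and then, are a little off and sometimes report something else, mostly with a low value. They report only what shows in the picture. A call takes as long as a camera call. They do not tell look-alikes from the thing itself.
- manip.regions_of(query, camera): "mask" (480x640 bool, what is visible of it) and "rect" ([left, top, right, bottom] in pixels, round what is visible of it).
- manip.pinpoint(query, camera): "pixel" ([row, column] in pixels: a listed point, or the origin of a listed thing).
The state is a dict: "clock": time; "joint_pos": joint angles; "joint_velocities": joint speeds; "tau": joint torques, N m; "position": TCP position; "ee_rot": TCP orientation; "ft_force": force on the tool from outside, world axes, zero at the start; "torque": the same for the moment, N m; "grip_width": opening from 0.0 (shut) to 1.0 (fully open).
Only numpy, scipy, OpenCV 4.12 (cv2) and the standard library are available. Lean on these libraries where they do the work, as an engineer would, in place of code of your own. Each camera call takes 0.05 s, during which the arm holds its last target.

TASK

Add the loose blue slotted weight to the hanger of the book press: slide it sideways onto the stem, fully home and lying flat on the grey weight that is already there, with its slot facing the opposite way from the grey weight's slot, and leave the grey weight home on the stem. Then slide the red safety catch fully aside and press the green release button under it all the way down. Leave the catch open, and do not disturb the bottle, the brush or the dark book.

Things in the scene. Friction and masses are not known exactly. Their poses are not given: they have to be found in the camera images.
- new_weight: The loose weight, about 0.4 kg: blue slotted disc, 84 mm across, 12 mm thick, lying flat, with a yellow grip plate on a lug opposite the slot. Origin: disc centre, underside; z up; x points out along the slot, -x to the lug. The slot is 16 mm wide (|y| < 8 mm) from x = -8 mm out through the rim, so the disc is fully home with the stem at its origin.
- new_weight_grip (a point): Point in the blue weight's upright yellow grip plate, at x = -66 mm, 36 mm above the weight's underside, 10 mm below the plate's top. The plate runs from x = -48 to -84 mm, is 10 mm thick (y) and reaches from 8 to 46 mm above the underside; it stands on a lug 20 mm wide and 8 mm high.
- new_weight_slot (a point): Point at the open mouth of the blue weight's slot, on the rim (42 mm from the centre along its x), at half the disc's thickness.
- fitted_weight: The weight already on the stem: same shape, size and axes as the blue one, but grey with a black grip plate; its slot faces roughly towards the robot. It rests loose on the foot plate: dragging something across it can pull it off the stem. A weight laid on it has its underside 12 mm above this origin, and comes on from the side where this slot opens, moving towards the black plate.
- press: The fixed book press, 140 mm high: grey base plate (220 x 170 mm), a book between boards, wooden pressing board (170 x 130 mm, top at 66 mm), square steel foot plate (76 mm, top at 75 mm) and hanger stem; white release box on its -y side. Origin on the stem's axis at table height; z up. The entries below mean the press's own x and y.
- stem (a point): Foot of the hanger stem, on its axis, at the top of the foot plate (75 mm above the table). The stem is an upright steel rod of 10 mm diameter, 55 mm of it free, then a black cap of 24 mm diameter and 10 mm height, wider than the slots, so weights go on only from the side.
- catch (a joint): Slide of the red safety catch (m): 0 shut, covering the button; 0.054 fully open against its stop. It opens towards the press's -y, with about 1.5 N friction, and stays where it is left. Starts at 0 to 8 mm, still covering the button.
- catch_tab (a point): Middle of the top edge of the catch's upright red tab; moves with the catch. The tab is 36 mm long along the press's x, 10 mm thick along y and stands 26 mm above the catch plate (66 x 50 x 4 mm), which runs between two aluminium rails on the white release box (plate top 76 mm above the table, rail tops 77 mm, rail inner faces 68 mm apart).
- release (a joint): Travel of the green release button (m): 0 up, 0.006 fully down; springs back; about 5 N pushes it fully down.
- release_top (a point): Centre of the top face of the green push button (32 mm diameter, standing 10 mm above the white box, 67 mm above the table); hidden under the catch until that is slid open. When the catch is fully open its plate's edge is 29 mm from this point and its tab 68 mm.
- bottle: Bystander: upright clear bottle with orange cap, 66 mm across, 190 mm high; origin at the centre of its underside.
- brush: Bystander: brush lying on the bench, 200 mm long; origin under its middle, x along its length.
- book: Bystander: dark-covered book lying flat, 150 x 105 x 28 mm; origin at the centre of its underside.
Things that resemble listed ones, but are neither listed nor needed, are in the scene too. Of the things like the new_weight, leave any that is pink; of the rest the smaller one is meant.

How it is judged:
On the way, in this order (a step that is already met when the one before it is completed fails the run):
1. the blue weight lies flat on the grey one, fully home on the stem, its slot the opposite way, and has been let go (horizontal distance between new_weight and stem below 0.009 m and z of new_weight in the frame of fitted_weight between 0.009 and 0.015 m and angle between each of new_weight, fitted_weight's own z axis and vertical below 0.07 rad and x of new_weight_slot in the frame of fitted_weight below -0.021 m and horizontal distance between fitted_weight and stem below 0.011 m and contact force between the fingers and new_weight below 0.3 N), for 0.2 s.
2. the safety catch is slid fully open (value of joint catch above 0.047 m), for 0.1 s.
3. the release button is pressed all the way down (value of joint release above 0.005 m), for 0.05 s.
At the end, for the whole second after the job is handed in: Blue weight flat (4 deg) on the grey one (undersides 9-15 mm apart), within 9 mm of the stem axis, slot within 60 deg of opposite the grey one's; grey one flat and within 11 mm of the axis; both at rest, released; catch open over 45 mm; button pressed earlier, now up (all of step 1 and linear speed of each of new_weight, fitted_weight below 0.02 m/s and value of joint catch above 0.045 m and value of joint release below 0.002 m); the robot touches nothing.
It fails at once if the bottle is moved by more than 30 mm (distance of bottle from where it was at the start of the episode above 0.03 m).
It fails at once if the brush is moved by more than 30 mm (distance of brush from where it was at the start of the episode above 0.03 m).
It fails at once if the book is moved by more than 30 mm (distance of book from where it was at the start of the episode above 0.03 m).
It also fails if it takes over 58 s, if anything falls off the work surface, if the arm or the gripper's body presses on something with over 40 N, if the wrist force passes 120 N, or if a joint passes its speed limit or range.

## Working session

There is one attempt and no reset: what is moved stays moved. The work goes in short steps, Python scripts to look and compute and a tool call to move; the robot and the scene stay as the last step left them, time stands still between calls to the robot, and variables do not carry over. Pictures are saved under pics/ and viewed, and the job is handed in when it is done.

Besides the shell and the picture viewer there is one more tool, called after "Call:" as name([rows], argument=value, ...), one row to a line, values as JSON. arm_command: Moves the arm, as the interface text tells. Its arguments: {"type":"object","properties":{"moves":{"type":"array","items":{"type":"array","items":{"type":"array","items":{"type":"number"}}}},"force":{"type":"number"}},"required":["moves"]}

```bash
mkdir -p pics
cat > h.py <<'E'
import numpy as np, cv2
from workcell import manip
from scipy.spatial.transform import Rotation as R
def K(n):
    i=manip.camera_info(n); f=240/np.tan(np.radians(i['vfov'])/2); return f,i['cx'],i['cy'],np.array(i['pose'])
def ray(n,row,col):
    f,cx,cy,P=K(n); d=P[:3,:3]@np.array([(col-cx)/f,(row-cy)/f,1]); return P[:3,3],d
def atz(n,row,col,z):
    o,d=ray(n,row,col); return o+d*(z-o[2])/d[2]
def proj(n,p):
    f,cx,cy,P=K(n); q=P[:3,:3].T@(np.array(p)-P[:3,3]); return np.array([cy+f*q[1]/q[2],cx+f*q[0]/q[2]])
def tri(a,b):
    (o1,d1),(o2,d2)=ray(*a),ray(*b); A=np.stack([d1,-d2],1); t=np.linalg.lstsq(A,o2-o1,rcond=None)[0]
    p,q=o1+d1*t[0],o2+d2*t[1]; return (p+q)/2,np.linalg.norm(p-q)
def snap(n,f):
    im=manip.camera(n); cv2.imwrite('pics/'+f,im[:,:,::-1]); return im
E
python3 - <<'E'
from h import *
for n in('side','top'):
    snap(n,n+'0.png'); i=manip.camera_info(n); print(n,i)
    for q in ('new_weight','new_weight_grip','new_weight_slot','fitted_weight','stem','press','catch_tab'):
        print(q,[(np.round(d['pixel'],1).tolist(),round(d['confidence'],2)) for d in manip.pinpoint(q,n)])
o=manip.get_obs(); print(o)
E
```

```text
side {'vfov': 48.43332884391427, 'cx': 312.49387708031367, 'cy': 238.52603815988593, 'pose': array([[-9.30969650e-01, -2.64080836e-01,  2.52104785e-01,
         2.55275736e-01],
       [-3.65096460e-01,  6.73938544e-01, -6.42270514e-01,
         7.81092002e-01],
       [-2.91798078e-04, -6.89976921e-01, -7.23831309e-01,
         9.66802730e-01],
       [ 0.00000000e+00,  0.00000000e+00,  0.00000000e+00,
         1.00000000e+00]])}
new_weight [([401.7, 343.6], 0.86), ([317.0, 351.9], 0.81), ([346.1, 257.8], 0.8)]
new_weight_grip [([295.6, 319.9], 0.88), ([356.5, 322.5], 0.74), ([325.4, 287.6], 0.65)]
new_weight_slot [([317.0, 368.9], 0.87), ([353.5, 239.4], 0.67), ([425.1, 363.0], 0.64)]
fitted_weight [([216.6, 324.5], 0.6)]
stem [([215.1, 322.4], 0.75)]
press [([235.0, 324.4], 0.91)]
catch_tab [([171.5, 346.2], 0.84), ([359.3, 189.0], 0.33)]
top {'vfov': 43.12088698013064, 'cx': 327.76923679095506, 'cy': 246.5805201000996, 'pose': array([[-0.00545794, -0.98863304,  0.15024953,  0.33060033],
       [-0.99983971,  0.00795734,  0.01603878, -0.0359634 ],
       [-0.01705206, -0.15013791,
[... 548 characters left out ...]
 'joint_pos': array([ 1.23938715,  0.33219274, -0.06467654,  1.46007794,  0.02158933,
        1.34991023, -0.08848689]), 'joint_velocities': array([ 1.26179017e-05,  7.41397316e-04,  3.68654061e-04,  4.73735284e-04,
        7.91453757e-04, -2.27834843e-03, -6.46938804e-04]), 'tau': array([ 3.39167191e-04, -6.25188804e+01,  4.94483777e-02, -3.91822350e+01,
        1.65865762e-02,  1.58271985e-03,  1.83565376e-06]), 'position': array([ 0.18996486, -0.59545233,  0.30395254]), 'ee_rot': array([ 0.69870875,  0.10870889, -0.69868124,  0.10877953]), 'ft_force': array([-0.11095278,  0.25964231, -0.03110182]), 'torque': array([-0.04981395,  0.06446307, -0.03989242]), 'grip_width': 1.0030798374267287}
```

View pics/side0.png

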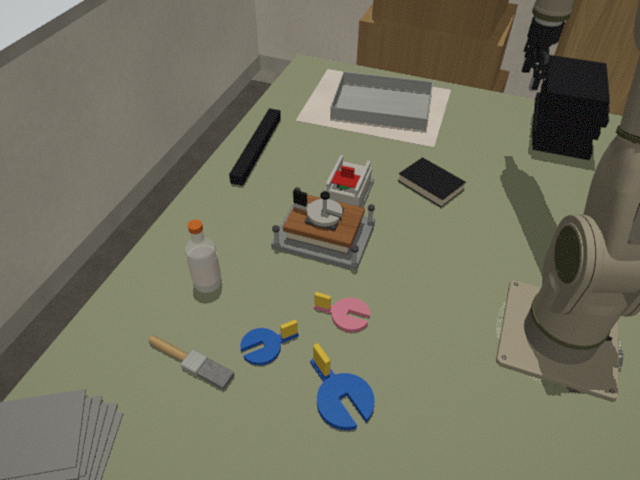

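View pics/top0.png

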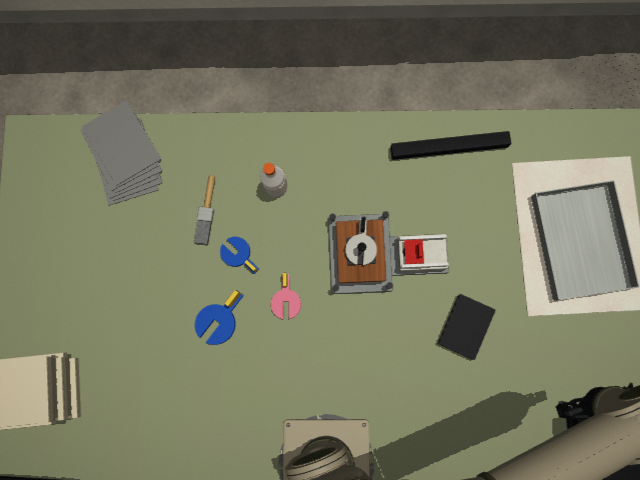

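```bash
cat > m.py <<'E'
from h import *
def masks(n,im):
    hsv=cv2.cvtColor(im,cv2.COLOR_RGB2HSV); h,s,v=cv2.split(hsv)
    return dict(blue=((h>100)&(h<130)&(s>150)&(v>60)),yellow=((h>18)&(h<32)&(s>150)&(v>100)),red=((h<5)|(h>174))&(s>180)&(v>60),pink=((h>165)|(h<5))&(s>60)&(s<170)&(v>120))
def comps(m,amin=25):
    k,l,st,c=cv2.connectedComponentsWithStats(m.astype(np.uint8))
    return [(c[i][::-1].round(1).tolist(),st[i].tolist()) for i in range(1,k) if st[i][4]>=amin]
E
python3 - <<'E'
from m import *
im={n:cv2.imread(f'pics/{n}0.png')[:,:,::-1].copy() for n in('side','top')}
for n in im:
    mm=masks(n,im[n])
    for k in mm: print(n,k,comps(mm[k]))
print('stem/fit', tri(('side',215.1,322.4),('top',252.3,358.9)))
print('tab', tri(('side',171.5,346.2),('top',251.1,417.3)))
print('new', tri(('side',346.1,257.8),('top',252.1,234.8)))
print('slot', tri(('side',353.5,239.4),('top',243.4,222.1)))
print('grip', tri(('side',325.4,287.6),('top',263.0,253.0)))
for n,(y0,y1,x0,x1) in dict(side=(140,280,230,410),top=(190,310,310,470)).items():
    cv2.imwrite(f'pics/{n}c.png',cv2.resize(im[n][y0:y1,x0:x1,::-1],None,fx=4.4,fy=4.2,interpolation=2))
cv2.imwrite('pics/w.png',cv2.resize(im['top'][200:300,180:310,::-1],None,fx=6,fy=6,interpolation=2))
E
```

```text
side blue [([345.5, 262.3], [241, 329, 57, 36, 1077]), ([398.6, 343.1], [311, 360, 63, 70, 2299])]
side yellow [([300.0, 322.1], [315, 292, 16, 17, 201]), ([328.3, 288.7], [281, 320, 16, 18, 202]), ([358.9, 321.3], [314, 343, 16, 32, 312])]
side red [([177.1, 345.5], [332, 166, 27, 21, 351])]
side pink [([313.2, 347.9], [314, 298, 56, 34, 965])]
top blue [([252.5, 236.3], [221, 237, 38, 37, 600]), ([321.8, 216.4], [195, 294, 48, 50, 1142])]
top yellow [([265.6, 250.2], [245, 261, 11, 10, 38]), ([279.4, 284.5], [283, 273, 4, 14, 53]), ([297.9, 231.4], [225, 291, 14, 15, 90])]
top red [([251.3, 413.4], [405, 240, 19, 24, 411])]
top pink [([301.5, 285.5], [271, 274, 30, 45, 662])]
stem/fit (array([ 0.56729114, -0.09275518,  0.07423002]), np.float64(0.010094553069754807))
tab (array([ 0.5640851 , -0.24923005,  0.09157015]), np.float64(0.00447566408392653))
new (array([0.57964712, 0.25696088, 0.00365798]), np.float64(0.008133249892695085))
slot (array([0.60355272, 0.291913  , 0.01359719]), np.float64(0.008530922587893813))
grip (array([0.540645  , 0.20039492, 0.02475848]), np.float64(0.0016716439041519126))
```

View pics/sidec.png

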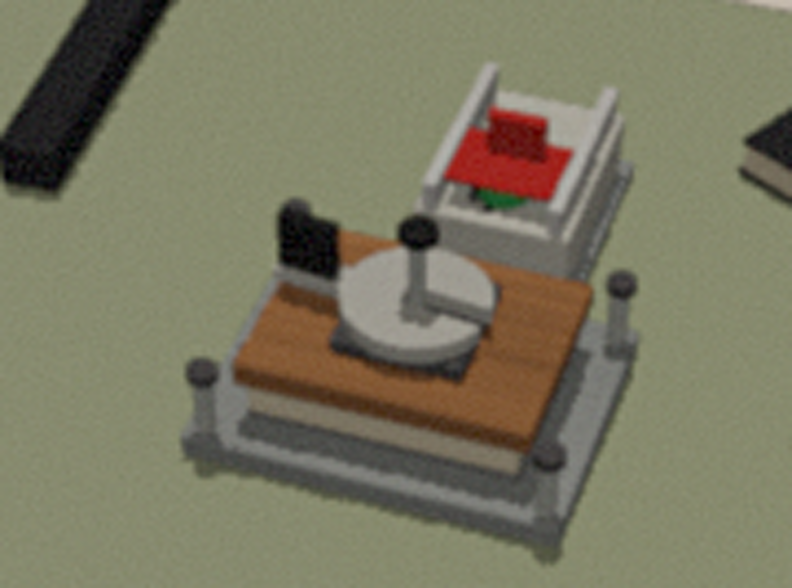

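View pics/topc.png

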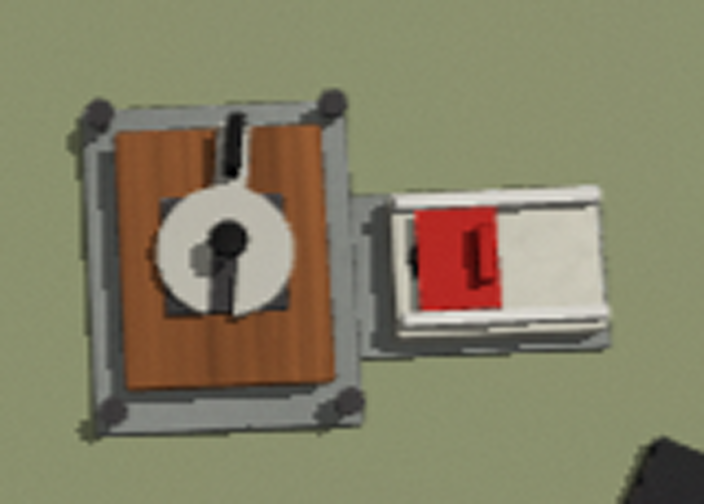

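View pics/w.png

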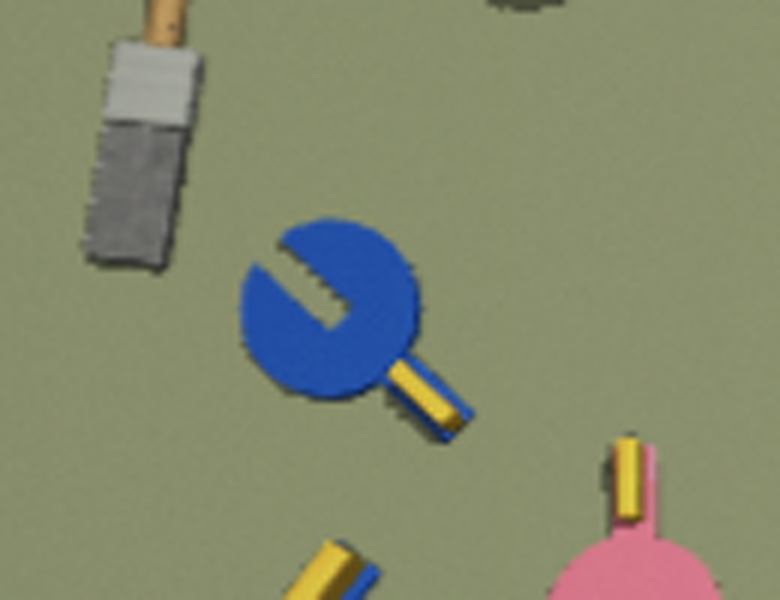

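```bash
cat > fit.py <<'E'
from m import *
from scipy.optimize import minimize
def cyl(r,z0,z1,c=(0,0),k=48):
    a=np.linspace(0,2*np.pi,k,endpoint=False); p=np.c_[c[0]+r*np.cos(a),c[1]+r*np.sin(a)]
    return np.r_[np.c_[p,0*a+z0],np.c_[p,0*a+z1]]
def box(x0,x1,y0,y1,z0,z1): return np.array([[x,y,z] for x in(x0,x1) for y in(y0,y1) for z in(z0,z1)])
DISC=cyl(.042,0,.012); LUG=box(-.084,-.04,-.01,.01,0,.008); PL=box(-.084,-.048,-.005,.005,.008,.046)
SL=[np.array([[-.008,-.008,z],[.045,-.008,z],[.045,.008,z],[-.008,.008,z]]) for z in(.012,0)]
def pp(n,P,T,S,o):
    f,cx,cy,C=K(n); w=P@T[:3,:3].T+T[:3,3]; q=(w-C[:3,3])@C[:3,:3]
    return ((np.c_[cx+f*q[:,0]/q[:,2],cy+f*q[:,1]/q[:,2]]-o+.5)*S-.5)
def T4(x,y,z,yaw):
    T=np.eye(4); T[:3,:3]=R.from_euler('z',yaw).as_matrix(); T[:3,3]=x,y,z; return T
def render(n,T,parts,win,slot=True,S=4):
    y0,y1,x0,x1=win; o=np.array([x0,y0]); sh=((y1-y0)*S,(x1-x0)*S)
    def fill(p,hull=True):
        a=np.zeros(sh,np.uint8); q=pp(n,p,T,S,o).astype(np.float32)
        q=cv2.convexHull(q)[:,0] if hull else q
        cv2.fillPoly(a,[np.round(q*16).astype(np.int32)],1,shift=4); return a
    a=fill(DISC)
    if slot: a&=~(fill(SL[0],False)&fill(SL[1],False))&1
    for p in parts: a|=fill(p)
    return cv2.resize(a.astype(np.float32),(sh[1]//S,sh[0]//S),interpolation=cv2.INTER_AREA)
def fit(obs,x0,z,parts=(LUG,PL),pad=14,ign={}):
    # obs {cam:mask}
    wins={}
    for n,m in obs.items():
        ys,xs=np.where(m); wins[n]=(max(ys.min()-pad,0),ys.max()+pad,max(xs.min()-pad,0),xs.max()+pad)
    def cost(v):
        e=0
        for n,m in obs.items():
            w=wins[n]; r=render(n,T4(v[0],v[1],z,v[2]),parts,w)
            d=np.abs(r-m[w[0]:w[1],w[2]:w[3]])
            if n in ign: d=d*(~ign[n][w[0]:w[1],w[2]:w[3]])
            e+=d.sum()/m.sum()
        return e
    s=np.array([[0,0,0],[.006,0,0],[0,.006,0],[0,0,.15]])+x0
    r=minimize(cost,x0,method='Nelder-Mead',options=dict(initial_simplex=s,xatol=1e-4,fatol=1e-4)); return r.x,r.fun
def near(m,row,col,rad):
    g=np.indices(m.shape); return m&((g[0]-row)**2+(g[1]-col)**2<rad**2)
E
python3 - <<'E'
from fit import *
im={n:cv2.imread(f'pics/{n}0.png')[:,:,::-1].copy() for n in('side','top')}
ob={}
for n,c in dict(side=(340,270,40),top=(255,241,28)).items():
    mm=masks(n,im[n]); ob[n]=near(mm['blue']|mm['yellow'],*c); print(ob[n].sum())
for s in (['side'],['top'],['side','top']): print(s,fit({k:ob[k] for k in s},[.58,.255,.72],0))
gr={}
for n,c in dict(side=(212,325,19),top=(250,361,17)).items():
    hsv=cv2.cvtColor(im[n],cv2.COLOR_RGB2HSV); m=(hsv[...,1]<45)&(hsv[...,2]>130); gr[n]=near(m,*c); print(comps(gr[n],5))
ig={n:cv2.dilate(np.zeros((480,640),np.uint8),None).astype(bool) for n in gr}
# ignore stem/cap region
for n in gr:
    a=np.zeros((480,640),np.uint8); q=pp(n,cyl(.014,.075,.140),T4(.567,-.093,0,0),1,np.zeros(2)).astype(np.float32)
    cv2.fillConvexPoly(a,cv2.convexHull(q)[:,0].astype(np.int32),1); ig[n]=a.astype(bool)
for s in (['side'],['top'],['side','top']): print(s,fit({k:gr[k] for k in s},[.565,-.093,3.1],.075,parts=(),pad=4,ign=ig))
for z in (.13,.14):
    print('capcol', [atz('top',r,c,z) for r,c in [(248.2,361.8)]])
E
```

```text
1279
638
['side'] (array([0.57886701, 0.25639352, 0.81478751]), np.float64(0.17005473025801407))
['top'] (array([0.57796459, 0.25553627, 0.84092178]), np.float64(0.1436128526645768))
['side', 'top'] (array([0.57841576, 0.25595813, 0.83426362]), np.float64(0.3124376533390849))
[([212.2, 318.4], [307, 199, 31, 24, 357]), ([205.9, 333.5], [327, 199, 15, 14, 140])]
[([248.2, 361.1], [346, 234, 30, 31, 557])]
['side'] (array([ 0.57415407, -0.10705388,  3.20078076]), np.float64(0.24798792756539234))
['top'] (array([ 0.56972781, -0.09887812,  3.02483088]), np.float64(0.09851885098743267))
['side', 'top'] (array([ 0.57064623, -0.09955136,  3.04033204]), np.float64(0.4303554721506779))
capcol [array([ 0.56519649, -0.09959941,  0.13      ])]
capcol [array([ 0.56370835, -0.09919574,  0.14      ])]
```

Run:
```python
from fit import *
im={n:cv2.imread(f'pics/{n}0.png')[:,:,::-1].copy() for n in('side','top')}
c={}
for n,q in dict(side=(195,325,7),top=(246.4,361.8,6)).items():
    v=im[n].max(2); m=near(v<60,*q); k=comps(m,3); print(n,k); c[n]=k
p=proj('top',(.57,-.0985,.135)),proj('side',(.57,-.0985,.135)); print(p)
# cap model fit
def cap(v):
    e=0
    for n,q in dict(side=(195,325,9),top=(246.4,361.8,8)).items():
        m=near(im[n].max(2)<60,*q)
        a=np.zeros((480*4,640*4),np.uint8); h=cv2.convexHull(pp(n,cyl(.012,.130,.140),T4(v[0],v[1],0,0),4,np.zeros(2)).astype(np.float32))[:,0]
        cv2.fillConvexPoly(a,np.round(h*16).astype(np.int32),1,shift=4); r=cv2.resize(a.astype(np.float32),(640,480),interpolation=cv2.INTER_AREA)
        e+=np.abs(r-near(m,*q)).sum()/ (m.sum()+1) if n in use else 0
    return e
for use in (['side'],['top'],['side','top']):
    r=minimize(cap,[.57,-.0985],method='Nelder-Mead',options=dict(initial_simplex=[[.57,-.0985],[.575,-.0985],[.57,-.0935]],xatol=1e-4)); print(use,r.x,r.fun)
```

```text
side [([195.2, 324.7], [321, 192, 9, 8, 57])]
top [([247.3, 361.2], [357, 243, 9, 10, 65])]
(array([246.10455543, 361.42707316]), array([194.86555179, 324.64423755]))
['side'] [ 0.5690551  -0.09770689] 0.6012931034482759
['top'] [ 0.56631277 -0.09777715] 0.2542808219178082Traceback (most recent call last):
  File "<stdin>", line 17, in <module>
    res = _minimize_neldermead(fun, x0, args, callback, bounds=bounds,
                               **options)
    fxcc = func(xcc)
    fx = function(np.copy(x), *(wrapper_args + args))
  File "<stdin>", line 12, in cap
  File "fit.py", line 10, in pp
    f,cx,cy,C=K(n); w=P@T[:3,:3].T+T[:3,3]; q=(w-C[:3,3])@C[:3,:3]
              ~^^^
  File "h.py", line 5, in K
    i=manip.camera_info(n); f=240/np.tan(np.radians(i['vfov'])/2); return f,i['cx'],i['cy'],np.array(i['pose'])
ValueError: time passes only in moves, steps and waits
```

```bash
cat >> h.py <<'E'
import json,os
_c={}
def K(n):
    if n not in _c:
        fn=f'cam_{n}.json'
        if not os.path.exists(fn):
            i=manip.camera_info(n); json.dump([i['vfov'],i['cx'],i['cy'],np.array(i['pose']).tolist()],open(fn,'w'))
        v,cx,cy,P=json.load(open(fn)); _c[n]=(240/np.tan(np.radians(v)/2),cx,cy,np.array(P))
    return _c[n]
def st():
    o=manip.get_obs(); M=R.from_quat(o['ee_rot']).as_matrix(); return o,np.array(o['position']),M
def goal(g,yawz=None):
    """grasp point g world -> shift in tool units; yawz desired yaw of tool z"""
    o,p,M=st(); tcp=np.array(g)+[0,0,.054]; d=M.T@(tcp-p)/.025
    yz=np.arctan2(M[1,2],M[0,2]); yy=np.arctan2(M[1,1],M[0,1])
    print('clk',round(o['clock'],2),'tcp',p.round(4),'toolx',M[:,0].round(3),'units',d.round(2),'yaw y,z',round(yy,3),round(yz,3),'j7',o['joint_pos'].round(2),'F',o['ft_force'].round(1),'w',round(o['grip_width'],3))
    return d
E
python3 - <<'E'
from h import *
goal((.5338,.2073,.2))
print(atz('top',265.6,250.2,.046))
E
```

```text
clk 0.8 tcp [ 0.19   -0.5955  0.304 ] toolx [ 0. -0. -1.] units [  2.   -26.41 -22.86] yaw y,z -1.262 -2.833 j7 [ 1.24  0.33 -0.06  1.46  0.02  1.35 -0.09] F [-0.1  0.3 -0. ] w 1.003
[0.53163529 0.20525882 0.046     ]
```

Call:
arm_command([
  [[0, 0, -1, -0.9, 0], [0, 0, -1, -0.9, 0], [0, 0, -1, -0.9, 0], [0, 0, -1, -0.9, 0], [0, 0, -1, -0.9, 0], [0, 0, -1, -0.9, 0], [0, 0, -1, -0.9, 0], [0, 0, -1, -0.9, 0], [0, 0, -1, -0.9, 0], [0, 0, -1, -0.9, 0], [0, 0, -1, -0.9, 0], [0, 0, -1, -0.9, 0]],
], force=100)

```text
clock: 1.8
position: [0.3564, -0.226, 0.3042]
ee_rot: [0.699, 0.108, -0.699, 0.109]
ft_force: [0.9, -0.9, 1.0]
grip_width: 1.001
```

Call:
arm_command([
  [[0, 0, -1, -0.9, 0], [0, 0, -1, -0.9, 0], [0, 0, -1, -0.9, 0], [0, 0, -1, -0.9, 0], [0, 0, -1, -0.9, 0], [0, 0, -1, -0.9, 0], [0, 0, -1, -0.9, 0], [0, 0, -1, -0.9, 0], [0, 0, -1, -0.9, -6], [0, 0, -1, -0.8, -6], [0, 0, -1, -0.7, -6], [0, 0, -1, -0.6, -6]],
])

```text
clock: 2.8
position: [0.4898, 0.1403, 0.3039]
ee_rot: [0.66, 0.253, -0.66, 0.253]
ft_force: [-0.1, 0.2, 0.1]
grip_width: 0.999
```

Run:
```python
from h import *
goal((.5338,.2073,.1))
```

```text
clk 2.8 tcp [0.4898 0.1403 0.3039] toolx [ 0.     0.001 -1.   ] units [ 6.   -0.81 -3.1 ] yaw y,z -0.838 -2.409 j7 [ 0.45  0.16 -0.89  1.72  0.13  1.32 -1.3 ] F [-0.1  0.2  0.1] w 0.999
```

Call:
arm_command([
  [[0, 1, -0.1, -0.9, -5.8], [0, 1, -0.1, -0.9, 0], [0, 1, -0.1, -0.9, 0], [0, 1, 0, -0.2, 0], [0, 1, 0, 0, 0], [0, 0.5, 0, 0, 0], [0, 0, 0, 0, 0]],
])

```text
clock: 3.38
position: [0.5333, 0.195, 0.1638]
ee_rot: [-0.646, -0.285, 0.649, -0.285]
ft_force: [0.4, -0.3, 0.3]
grip_width: 0.997
```

Run:
```python
from h import *
goal((.5338,.2073,.036)); 
for n in('side','top'): snap(n,n+'1.png')
im=cv2.imread('pics/side1.png')[200:440,180:420]; cv2.imwrite('pics/s1.png',cv2.resize(im,None,fx=2.5,fy=2.5))
```

```text
clk 3.38 tcp [0.5333 0.195  0.1638] toolx [-0.004 -0.001 -1.   ] units [ 2.95 -0.31 -0.39] yaw y,z -0.742 -2.313 j7 [ 0.25  0.46 -0.84  1.74  0.38  1.12 -1.45] F [ 0.4 -0.3  0.3] w 0.997
```

View pics/s1.png

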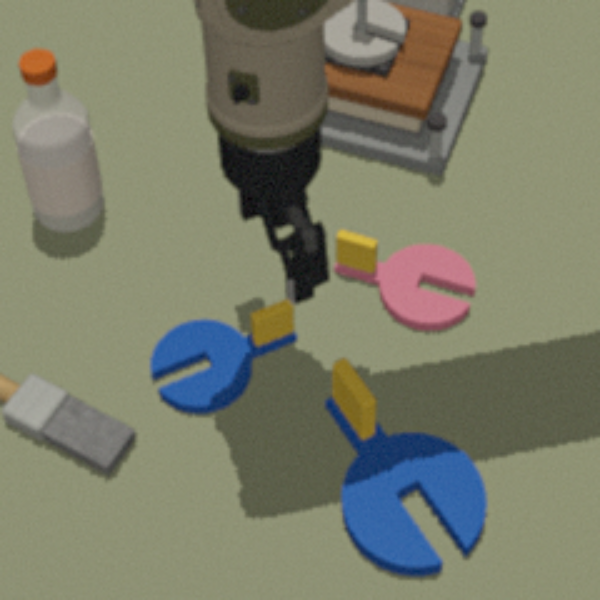

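Call:
arm_command([
  [[0.5, 0, -0.3, -0.4, 0], [0.5, 0.5, 0, 0, 0], [0.5, 0.5, 0, 0, 0], [0.5, 0.5, 0, 0, 0], [0.5, 0, 0, 0, 0], [0.5, 0, 0, 0, 0]],
])

```text
clock: 3.98
position: [0.5353, 0.2074, 0.1278]
ee_rot: [-0.647, -0.285, 0.648, -0.285]
ft_force: [0.0, 0.2, 1.1]
grip_width: 0.504
```

Run:
```python
from h import *
goal((.5338,.2073,.036)); 
for n in('side','top'): snap(n,n+'2.png')
im=cv2.imread('pics/side2.png')[260:420,200:360]; im2=cv2.imread('pics/top2.png')[200:320,180:300]; cv2.imwrite('pics/s2.png',np.hstack([cv2.resize(im,(400,400)),cv2.resize(im2,(400,400))]))
```

```text
clk 3.98 tcp [0.5353 0.2074 0.1278] toolx [-0.002 -0.001 -1.   ] units [ 1.51 -0.04  0.04] yaw y,z -0.742 -2.313 j7 [ 0.2   0.52 -0.81  1.75  0.43  1.06 -1.5 ] F [0.  0.2 1.1] w 0.504
```

View pics/s2.png

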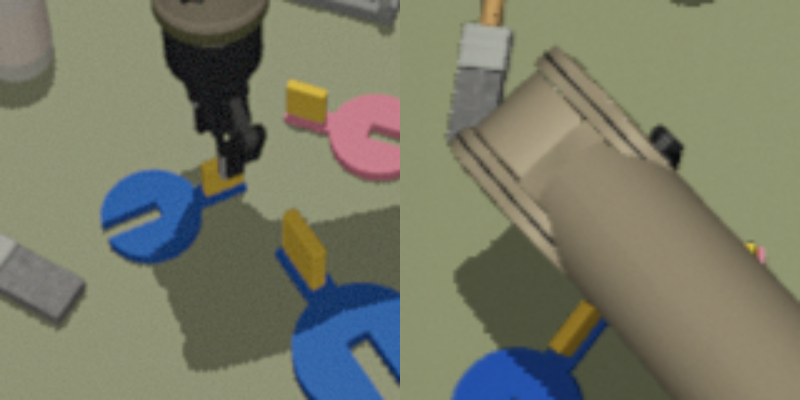

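Call:
arm_command([
  [[0.5, 0.5, 0, 0, 0], [0.5, 0.5, 0, 0, 0], [0.5, 0.5, 0, 0, 0], [0.5, 0, 0, 0, 0], [0.7, 0, 0, 0, 0], [0.8, 0, 0, 0, 0], [0.9, 0, 0, 0, 0], [1, 0, 0, 0, 0], [1, 0, 0, 0, 0], [1, 0, 0, 0, 0]],
])

```text
clock: 4.92
position: [0.5359, 0.2085, 0.092]
ee_rot: [0.648, 0.285, -0.647, 0.285]
ft_force: [-1.2, 1.0, 5.7]
grip_width: 0.1
```

Run:
```python
from h import *
goal((.5338,.2073,.036)); 
for n in('side',): snap(n,n+'3.png')
im=cv2.imread('pics/side3.png')[260:420,200:360]; cv2.imwrite('pics/s3.png',cv2.resize(im,(560,560)))
```

```text
clk 4.92 tcp [0.5359 0.2085 0.092 ] toolx [ 0.001  0.    -1.   ] units [ 0.08 -0.03  0.09] yaw y,z -0.742 -2.313 j7 [ 0.18  0.57 -0.78  1.77  0.47  1.   -1.53] F [-1.2  1.   5.7] w 0.1
```

View pics/s3.png

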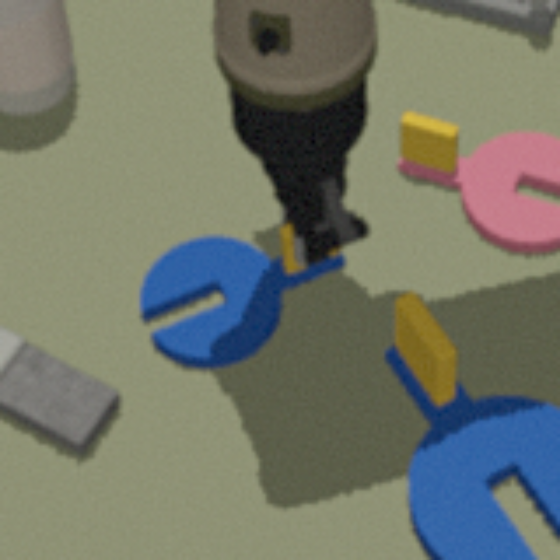

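Call:
arm_command([
  [[1, -0.2, 0, 0, 0], [1, -0.4, 0, 0, 0], [1, -0.6, 0, 0, 0], [1, -0.8, 0, 0, 0], [1, -0.8, 0, 0, 0], [1, -0.8, 0, 0, 0], [1, -0.8, 0, 0, 0], [1, -0.6, 0, 0, 0], [1, -0.2, 0, 0, 0]],
], force=120)

```text
clock: 5.72
position: [0.5364, 0.2087, 0.225]
ee_rot: [0.649, 0.284, -0.646, 0.285]
ft_force: [0.8, 0.5, -4.1]
grip_width: 0.091
```

Run:
```python
from h import *
goal((.43,-.097,.13)); 
for n in('side','top'): snap(n,n+'4.png')
im=cv2.imread('pics/side4.png')[220:380,200:360]; im2=cv2.imread('pics/top4.png')[200:320,180:300]; cv2.imwrite('pics/s4.png',np.hstack([cv2.resize(im,(400,400)),cv2.resize(im2,(400,400))]))
```

```text
clk 5.72 tcp [0.5364 0.2087 0.225 ] toolx [ 0.004  0.001 -1.   ] units [ 1.61  5.12 11.9 ] yaw y,z -0.742 -2.313 j7 [ 0.25  0.41 -0.87  1.66  0.33  1.22 -1.43] F [ 0.8  0.5 -4.1] w 0.091
```

View pics/s4.png

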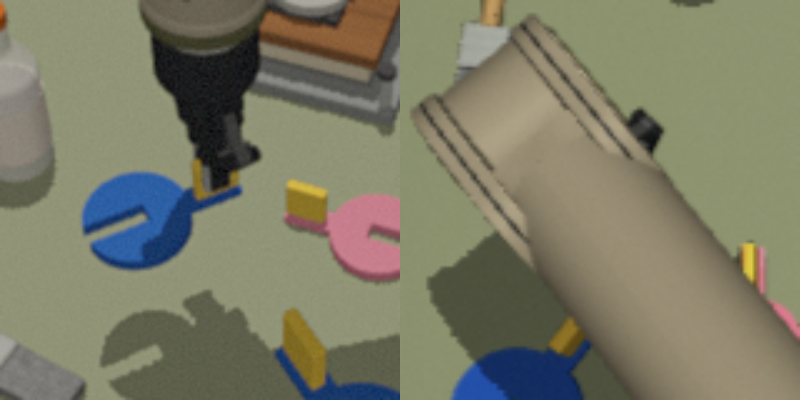

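```bash
cat >> fit.py <<'E'
def inhand(n,fn,ctr,rad,p,M,v0=(0,0,0,0)):
    """fit weight in tool frame: pitch, dz(tool z radial), dy lateral, dx height"""
    im=cv2.imread(fn)[:,:,::-1].copy(); mm=masks(n,im); m=near(mm['blue'],*ctr,rad)
    ys,xs=np.where(m); w=(ys.min()-6,ys.max()+6,xs.min()-6,xs.max()+6)
    g=np.indices((480,640))
    def T(v):
        # nominal weight frame: x=-toolz, z=-toolx, y = z cross x
        X=-M[:,2];Z=-M[:,0];Y=np.cross(Z,X); Rw=np.c_[X,Y,Z]
        gp=p+M@np.array([.054+v[3],v[2],v[1]]); Rt=Rw@R.from_euler('yz',[v[0],v[4]] if len(v)>4 else [v[0],0]).as_matrix()
        A=np.eye(4);A[:3,:3]=Rt;A[:3,3]=gp-Rt@np.array([-.066,0,.036]); return A
    def cost(v):
        r=render(n,T(v),(),w); d=np.abs(r-m[w[0]:w[1],w[2]:w[3]])
        q=pp(n,np.array([[-.030,0,.012]]),T(v),1,np.zeros(2))[0]
        # ignore lug area
        q2=pp(n,np.array([[-.066,0,.012]]),T(v),1,np.zeros(2))[0]
        ax=(q2-q)/np.linalg.norm(q2-q); t=(g[1]-q[0])*ax[0]+(g[0]-q[1])*ax[1]
        d=d*(t[w[0]:w[1],w[2]:w[3]]<0)
        return d.sum()/m.sum()
    s=np.zeros((5,4))+np.array(v0); s[1,0]+=.08;s[2,1]+=.004;s[3,2]+=.004;s[4,3]+=.004
    r=minimize(cost,v0,method='Nelder-Mead',options=dict(initial_simplex=s,xatol=1e-4,fatol=1e-4,maxiter=600)); return r.x,r.fun,T(r.x)
E
python3 - <<'E'
from fit import *
o,p,M=st()
a=inhand('side','pics/side4.png',(308,257),32,p,M); print(a)
E
```

```text
(array([-0.01143317,  0.00398904,  0.00039431,  0.00145255]), np.float64(0.10195996663886572), array([[ 0.6756947 , -0.737115  , -0.00990696,  0.57869323],
       [ 0.73706651,  0.67576566, -0.00858671,  0.25406167],
       [ 0.01302417, -0.00150009,  0.99991406,  0.13220811],
       [ 0.        ,  0.        ,  0.        ,  1.        ]]))
```

Call:
arm_command([
  [[1, 0, 0.2, 0.5, 0], [1, 0, 0.4, 0.9, 0], [1, 0, 0.43, 1, 0], [1, 0, 0.43, 1, 0], [1, 0, 0.43, 1, 0], [1, 0, 0.43, 1, 0], [1, 0, 0.43, 1, 0], [1, 0, 0.43, 1, 0], [1, 0, 0.43, 1, 0], [1, 0, 0.43, 1, 0], [1, 0, 0.43, 1, 0], [1, 0, 0.4, 0.9, 0]],
])

```text
clock: 6.82
position: [0.4331, -0.0838, 0.2206]
ee_rot: [-0.647, -0.285, 0.648, -0.284]
ft_force: [0.2, -0.5, -5.5]
grip_width: 0.094
```

Call:
arm_command([
  [[1, 0, 0.2, 0.5, 2], [1, 0, 0, 0, 5], [1, 0, 0, 0, 6], [1, 0, 0, 0, 6], [1, 0, 0, 0, 6], [1, 0, 0, 0, 6], [1, 0, 0, 0, 6], [1, 0, 0, 0, 5], [1, 0, 0, 0, 4], [1, 0, 0, 0, 1.5], [1, 0, 0, 0, 0]],
])

```text
clock: 7.73
position: [0.4295, -0.0943, 0.2207]
ee_rot: [-0.707, 0.001, 0.708, 0.001]
ft_force: [-0.6, 0.8, -4.1]
grip_width: 0.09
```

Run:
```python
from h import *
goal((.5045,-.098,.126)); 
for n in('side','top'): snap(n,n+'5.png')
im=cv2.imread('pics/side5.png')[130:290,250:410]; im2=cv2.imread('pics/top5.png')[210:330,300:420]; cv2.imwrite('pics/s5.png',np.hstack([cv2.resize(im,(400,400)),cv2.resize(im2,(400,400))]))
```

```text
clk 7.73 tcp [ 0.4295 -0.0943  0.2207] toolx [-0.001  0.001 -1.   ] units [ 1.63  0.14 -3.  ] yaw y,z -1.573 3.139 j7 [ 0.84  0.04 -0.73  2.    0.03  1.12 -1.47] F [-0.6  0.8 -4.1] w 0.09
```

View pics/s5.png

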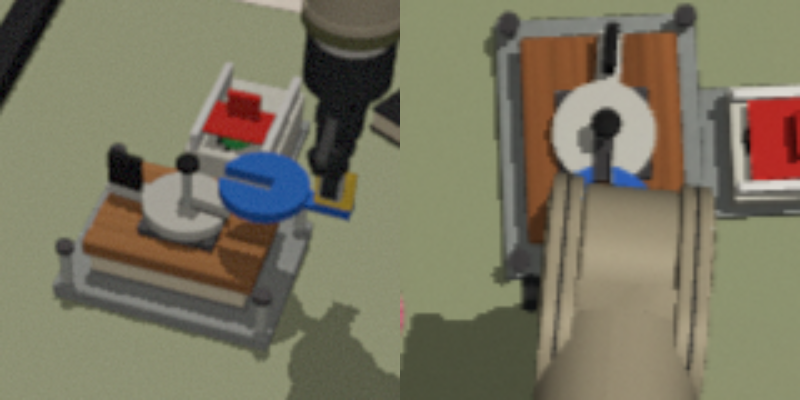

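Run:
```python
from fit import *
o,p,M=st()
a=inhand('side','pics/side5.png',(205,355),28,p,M); print(a)
print(a[2][:3,3]-p)
```

```text
(array([0.02950399, 0.00284831, 0.00063191, 0.00024167]), np.float64(0.10488696808510638), array([[ 9.99541199e-01, -8.32154717e-04,  3.02770436e-02,
         4.91633754e-01],
       [ 8.45089820e-04,  9.99999557e-01, -4.14430935e-04,
        -9.50050860e-02],
       [-3.02766853e-02,  4.39827615e-04,  9.99541459e-01,
         1.28723640e-01],
       [ 0.00000000e+00,  0.00000000e+00,  0.00000000e+00,
         1.00000000e+00]]))
[ 0.06198978 -0.00053977 -0.09222147]
```

Call:
arm_command([
  [[1, 0.4, 0.13, 0, 0], [1, 0.5, 0, 0, 0], [1, 0.4, 0, 0, 0], [1, 0, 0, -0.3, 0], [1, 0, 0, -0.3, 0], [1, 0, 0, 0, 0], [1, 0, 0, 0, 0]],
])

```text
clock: 8.42
position: [0.4457, -0.098, 0.1893]
ee_rot: [0.707, 0.0, -0.707, 0.0]
ft_force: [-1.1, 1.1, -3.4]
grip_width: 0.091
```

Run:
```python
from fit import *
goal((.5055,-.098,.126)); 
for n in('side','top'): snap(n,n+'6.png')
im=cv2.imread('pics/side6.png')[170:260,280:370]; im2=cv2.imread('pics/top6.png')[220:300,320:400]; cv2.imwrite('pics/s6.png',np.hstack([cv2.resize(im,(400,400)),cv2.resize(im2,(400,400))]))
o,p,M=st()
a=inhand('side','pics/side6.png',(208,345),28,p,M); print(a)
```

```text
clk 8.42 tcp [ 0.4457 -0.098   0.1893] toolx [ 0.001  0.001 -1.   ] units [ 0.37  0.   -2.39] yaw y,z -1.57 -3.141 j7 [ 0.82  0.12 -0.73  2.    0.09  1.05 -1.52] F [-1.1  1.1 -3.4] w 0.091
(array([ 0.04023368,  0.00174015,  0.0006046 , -0.00023229]), np.float64(0.10198744769874477), array([[ 9.99208923e-01, -1.03224260e-04,  3.97682995e-02,
         5.07886005e-01],
       [ 1.01769182e-04,  9.99999994e-01,  3.86132733e-05,
        -9.87200479e-02],
       [-3.97683033e-02, -3.45355399e-05,  9.99208928e-01,
         9.68678110e-02],
       [ 0.00000000e+00,  0.00000000e+00,  0.00000000e+00,
         1.00000000e+00]]))
```

View pics/s6.png

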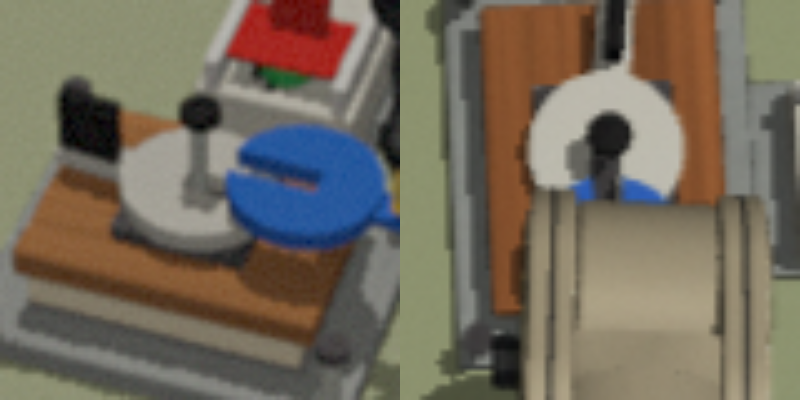

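Call:
arm_command([
  [[1, 0, 0, -0.3, 0], [1, 0, 0, -0.4, 0], [1, 0, 0, -0.4, 0], [1, 0, 0, -0.4, 0], [1, 0, 0, -0.3, 0], [1, 0, 0, 0, 0], [1, 0, 0, 0, 0]],
])

```text
clock: 9.1
position: [0.4901, -0.0978, 0.1886]
ee_rot: [-0.707, -0.0, 0.707, 0.0]
ft_force: [-0.1, -0.6, -3.5]
grip_width: 0.091
```

Run:
```python
from fit import *
goal((.5055,-.098,.126)); 
for n in('side','top'): snap(n,n+'7.png')
im=cv2.imread('pics/side7.png')[170:260,280:370]; im2=cv2.imread('pics/top7.png')[220:300,320:400]; cv2.imwrite('pics/s7.png',np.hstack([cv2.resize(im,(400,400)),cv2.resize(im2,(400,400))]))
```

```text
clk 9.1 tcp [ 0.4901 -0.0978  0.1886] toolx [-0.001  0.001 -1.   ] units [ 0.34  0.01 -0.62] yaw y,z -1.57 -3.141 j7 [ 0.76  0.23 -0.72  1.89  0.17  1.08 -1.6 ] F [-0.1 -0.6 -3.5] w 0.091
```

View pics/s7.png

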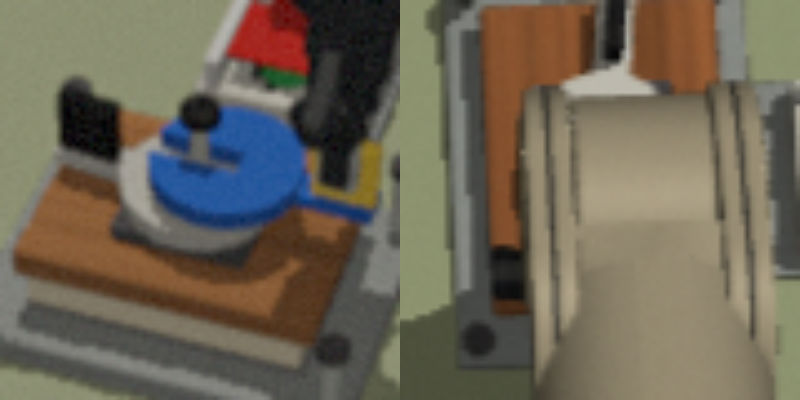

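Call:
arm_command([
  [[1, 0, 0, -0.3, 0], [1, 0, 0, -0.3, 0], [1, 0, 0, 0, 0], [1, 0.15, 0, 0, 0], [1, 0.1, 0, 0, 0], [1, 0, 0, 0, 0], [1, 0, 0, 0, 0]],
])

```text
clock: 9.78
position: [0.5045, -0.0982, 0.1823]
ee_rot: [-0.707, 0.0, 0.707, 0.0]
ft_force: [1.5, -0.1, -2.5]
grip_width: 0.09
```

Run:
```python
from fit import *
goal((.5055,-.098,.126)); 
for n in('side',): snap(n,n+'8.png')
im=cv2.imread('pics/side8.png')[170:260,280:370]; cv2.imwrite('pics/s8.png',cv2.resize(im,(600,600),interpolation=2))
o,p,M=st()
a=inhand('side','pics/side8.png',(200,330),26,p,M); print(a)
```

```text
clk 9.78 tcp [ 0.5045 -0.0982  0.1823] toolx [-0.001  0.    -1.   ] units [ 0.09 -0.01 -0.04] yaw y,z -1.571 3.141 j7 [ 0.74  0.28 -0.72  1.87  0.2   1.08 -1.63] F [ 1.5 -0.1 -2.5] w 0.09
(array([ 0.06977128,  0.00207235, -0.00029348, -0.00305375]), np.float64(0.21666666666666667), array([[ 9.97546926e-01,  1.24535597e-04,  7.00008168e-02,
         5.65857664e-01],
       [-1.30530828e-04,  9.99999988e-01,  8.10709178e-05,
        -9.79219341e-02],
       [-7.00008059e-02, -9.00093095e-05,  9.97546931e-01,
         9.10531061e-02],
       [ 0.00000000e+00,  0.00000000e+00,  0.00000000e+00,
         1.00000000e+00]]))
```

View pics/s8.png

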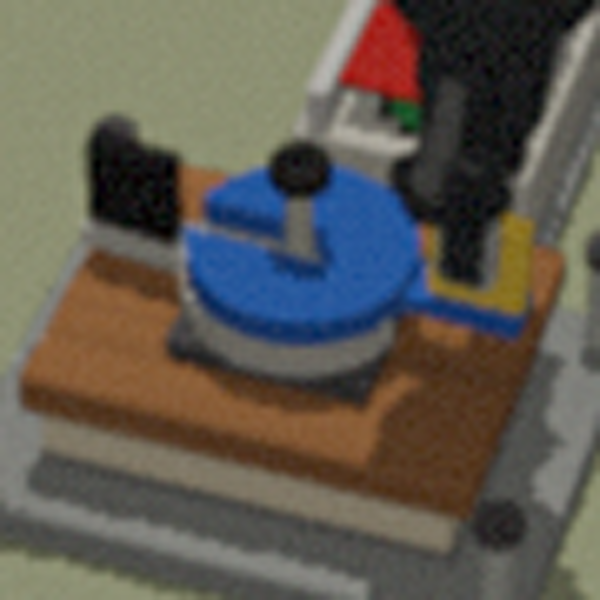

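Call:
arm_command([
  [[1, 0.06, 0, 0, 0], [1, 0.06, 0, 0, 0], [1, 0, 0, 0, 0], [1, 0, 0, 0, 0]],
])

```text
clock: 10.17
position: [0.5048, -0.0982, 0.1796]
ee_rot: [-0.707, 0.0, 0.707, 0.0]
ft_force: [-0.6, -0.5, -3.7]
grip_width: 0.095
```

Call:
arm_command([
  [[1, 0.06, 0, 0, 0], [1, 0, 0, 0, 0], [1, 0, 0, 0, 0]],
])

```text
clock: 10.42
position: [0.505, -0.0982, 0.179]
ee_rot: [0.707, -0.0, -0.707, 0.0]
ft_force: [-5.5, 1.3, 7.5]
grip_width: 0.092
```

Call:
arm_command([
  [[1, 0.04, 0, 0, 0], [1, 0, 0, 0, 0], [1, 0, 0, 0, 0]],
])

```text
clock: 10.67
position: [0.5049, -0.0981, 0.1789]
ee_rot: [0.707, -0.001, -0.707, 0.0]
ft_force: [-10.8, 0.2, 18.1]
grip_width: 0.094
```

Call:
arm_command([
  [[1, -0.05, 0, 0, 0], [1, 0, 0, 0, 0], [0.9, 0, 0, 0, 0], [0.85, 0, 0, 0, 0], [0.8, 0, 0, 0, 0], [0.7, 0, 0, 0, 0], [0.6, 0, 0, 0, 0], [0.6, 0, 0, 0, 0], [0.6, 0, 0, 0, 0]],
], force=30)

```text
clock: 11.42
position: [0.5049, -0.0982, 0.1784]
ee_rot: [0.707, -0.0, -0.707, -0.0]
ft_force: [0.3, 0.4, -0.2]
grip_width: 0.402
```

Run:
```python
from fit import *
goal((.5055,-.098,.126)); 
for n in('side',): snap(n,n+'9.png')
im=cv2.imread('pics/side9.png')[170:260,280:370]; cv2.imwrite('pics/s9.png',cv2.resize(im,(600,600),interpolation=2))
```

```text
clk 11.42 tcp [ 0.5049 -0.0982  0.1784] toolx [ 0.  0. -1.] units [-0.07 -0.01 -0.02] yaw y,z -1.571 3.141 j7 [ 0.74  0.28 -0.72  1.87  0.21  1.07 -1.63] F [ 0.3  0.4 -0.2] w 0.402
```

View pics/s9.png

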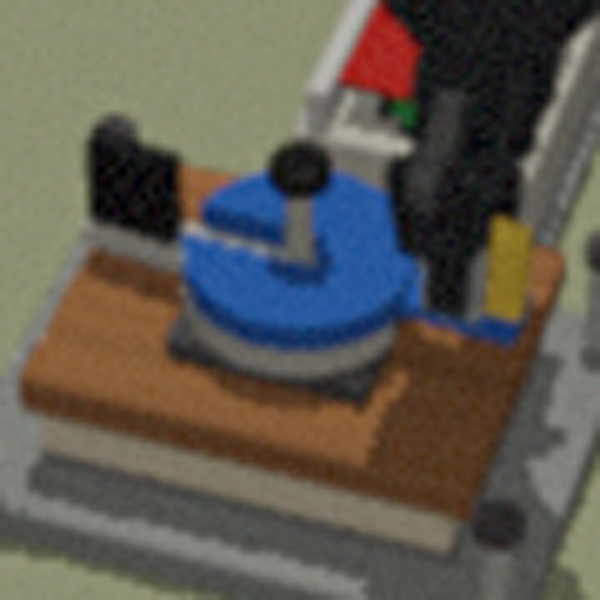

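Call:
arm_command([
  [[0.6, -0.4, 0, 0, 0], [0.6, -0.8, 0, 0, 0], [0.6, -1, 0, 0, 0], [0.6, -1, 0, 0, 0], [1, -0.8, 0, 0, 0], [1, 0, 0, 0, 0]],
])

```text
clock: 11.97
position: [0.5064, -0.098, 0.2833]
ee_rot: [0.709, -0.001, -0.705, 0.001]
ft_force: [0.4, 0.4, -0.1]
grip_width: 0.127
```

Run:
```python
from fit import *
goal((.5055,-.098,.126)); 
for n in('side','top'): snap(n,n+'10.png')
im=cv2.imread('pics/side10.png')[150:260,270:380]; im2=cv2.imread('pics/top10.png')[200:300,320:460]; cv2.imwrite('pics/s10.png',np.hstack([cv2.resize(im,(400,400)),cv2.resize(im2,(400,286)) if 0 else cv2.resize(im2[:,:],(400,400))]))
PLT=box(-.033,.033,-.011,.039,.072,.076); TAB=box(-.018,.018,-.005,.005,.076,.102)
ob={}
for n,c in dict(side=(177,345,22),top=(251,414,18)).items():
    im=cv2.imread(f'pics/{n}0.png')[:,:,::-1].copy(); ob[n]=near(masks(n,im)['red'],*c)
import fit as F
F.DISC=PLT
def rend(n,T,parts,w,slot=True,S=4): return R0(n,T,parts,w,slot=False)
R0=F.render; F.render=rend
for s in (['side'],['top'],['side','top']): print(s,fit({k:ob[k] for k in s},[.564,-.25,0.05],0,parts=(TAB,),pad=6))
```

```text
clk 11.97 tcp [ 0.5064 -0.098   0.2833] toolx [ 0.006 -0.002 -1.   ] units [ 4.13 -0.01  0.06] yaw y,z -1.571 -3.141 j7 [ 0.78  0.17 -0.74  1.75  0.12  1.27 -1.56] F [ 0.4  0.4 -0.1] w 0.127
['side'] (array([ 0.56801433, -0.25601527,  0.11766093]), np.float64(0.2829415954415954))
['top'] (array([ 0.56428961, -0.2555574 ,  0.04416973]), np.float64(0.12347931873479319))
['side', 'top'] (array([ 0.56562645, -0.25523997,  0.0767166 ]), np.float64(0.4153981325514172))
```

View pics/s10.png

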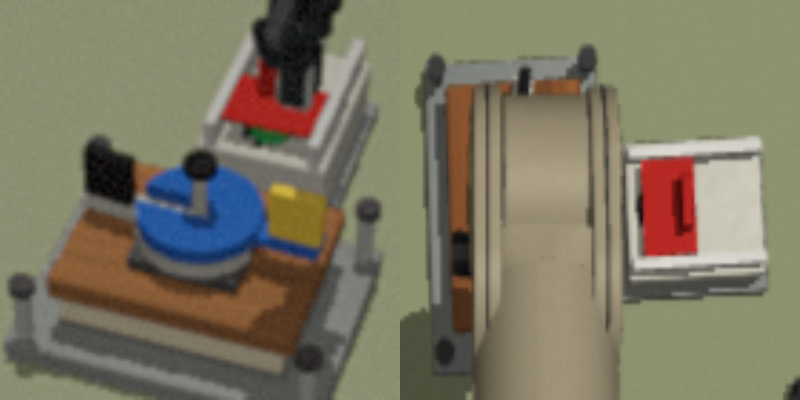

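Call:
arm_command([
  [[1, 0, 0.5, -0.2, 0], [1, 0, 1, -0.5, 0], [1, 0, 1, -0.5, 0], [1, 0, 1, -0.5, 0], [1, 0, 1, -0.5, 0], [1, 0, 0.6, -0.2, 0], [1, 0.5, 0, 0, -2.9], [1, 1, 0, 0, 0], [1, 0.5, 0, 0, 0], [1, 0, 0, 0, 0], [1, 0, 0, 0, 0]],
])

```text
clock: 12.98
position: [0.5644, -0.2258, 0.2276]
ee_rot: [-0.706, -0.018, 0.708, -0.017]
ft_force: [0.0, -0.0, 0.8]
grip_width: -0.001
```

Run:
```python
from fit import *
goal((.5655,-.226,.105)); 
for n in('side','top'): snap(n,n+'11.png')
im=cv2.imread('pics/side11.png')[120:230,290:400]; im2=cv2.imread('pics/top11.png')[200:300,340:440]; cv2.imwrite('pics/s11.png',np.hstack([cv2.resize(im,(400,400)),cv2.resize(im2[:,:],(400,400))]))
```

```text
clk 12.98 tcp [ 0.5644 -0.2258  0.2276] toolx [-0.002  0.001 -1.   ] units [ 2.74  0.01 -0.05] yaw y,z -1.52 -3.091 j7 [ 0.81  0.42 -0.65  1.58  0.26  1.23 -1.4 ] F [ 0.  -0.   0.8] w -0.001
```

View pics/s11.png

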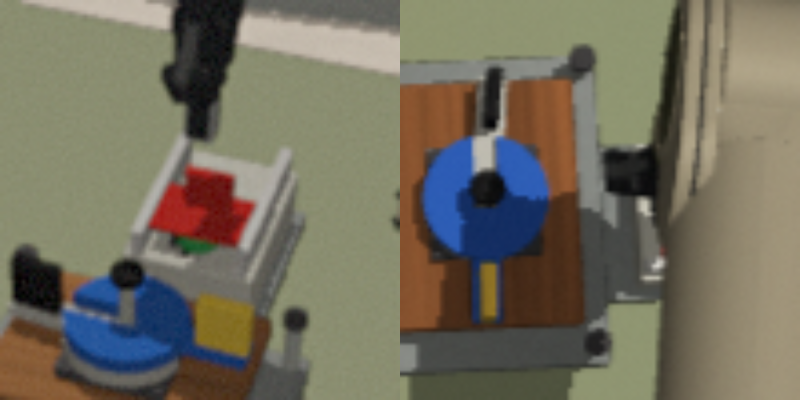

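Call:
arm_command([
  [[1, 0.5, 0, 0, 0], [1, 0.7, 0, 0, 0], [1, 0.7, 0, 0, 0], [1, 0.5, 0, 0, 0], [1, 0.3, 0, 0, 0], [1, 0, 0, 0, 0], [1, 0, 0, 0, 0]],
])

```text
clock: 13.67
position: [0.565, -0.2257, 0.1612]
ee_rot: [0.707, 0.018, -0.707, 0.018]
ft_force: [0.6, -0.6, 0.2]
grip_width: 0.0
```

Run:
```python
from fit import *
goal((.5655,-.226,.105)); 
for n in('side',): snap(n,n+'12.png')
im=cv2.imread('pics/side12.png')[120:230,290:400]; cv2.imwrite('pics/s12.png',cv2.resize(im,(600,600)))
```

```text
clk 13.67 tcp [ 0.565  -0.2257  0.1612] toolx [ 0. -0. -1.] units [ 0.09  0.01 -0.02] yaw y,z -1.52 -3.091 j7 [ 0.79  0.49 -0.62  1.64  0.31  1.11 -1.43] F [ 0.6 -0.6  0.2] w 0.0
```

View pics/s12.png

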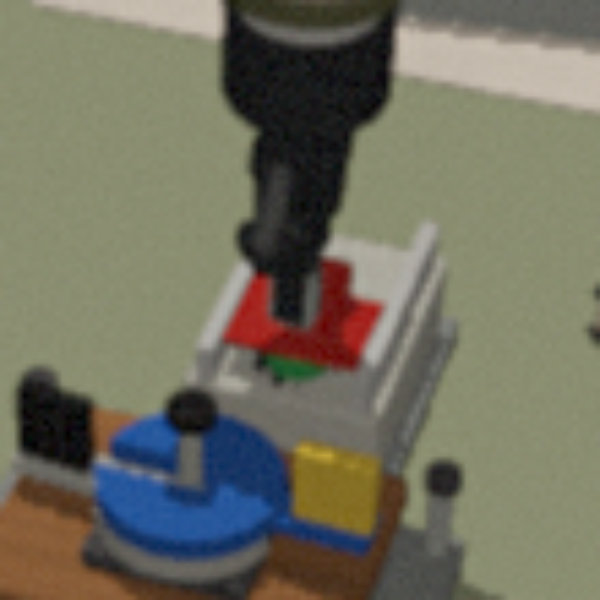

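Call:
arm_command([
  [[1, 0.1, 0.2, 0, 0], [1, 0, 0.3, 0, 0], [1, 0, 0.3, 0, 0], [1, 0, 0.3, 0, 0], [1, 0, 0.3, 0, 0], [1, 0, 0.3, 0, 0], [1, 0, 0.2, 0, 0], [1, 0, 0, 0, 0]],
])

```text
clock: 14.38
position: [0.5669, -0.275, 0.1583]
ee_rot: [-0.707, -0.017, 0.707, -0.017]
ft_force: [0.8, 0.1, 0.1]
grip_width: -0.001
```

Call:
arm_command([
  [[1, 0, 0.1, 0, 0], [1, 0, 0.1, 0, 0], [1, 0, 0.1, 0, 0], [1, 0, 0, 0, 0]],
])

```text
clock: 14.72
position: [0.5674, -0.281, 0.1583]
ee_rot: [-0.707, -0.018, 0.707, -0.018]
ft_force: [-0.0, -0.6, -0.1]
grip_width: 0.002
```

Run:
```python
from fit import *
goal((.5655,-.226,.105)); 
for n in('side',): snap(n,n+'13.png')
im=cv2.imread('pics/side13.png')[120:230,290:400]; cv2.imwrite('pics/s13.png',cv2.resize(im,(600,600)))
```

```text
clk 14.72 tcp [ 0.5674 -0.281   0.1583] toolx [-0. -0. -1.] units [-0.03 -2.2  -0.03] yaw y,z -1.521 -3.091 j7 [ 0.84  0.54 -0.6   1.57  0.32  1.13 -1.35] F [-0.  -0.6 -0.1] w 0.002
```

View pics/s13.png

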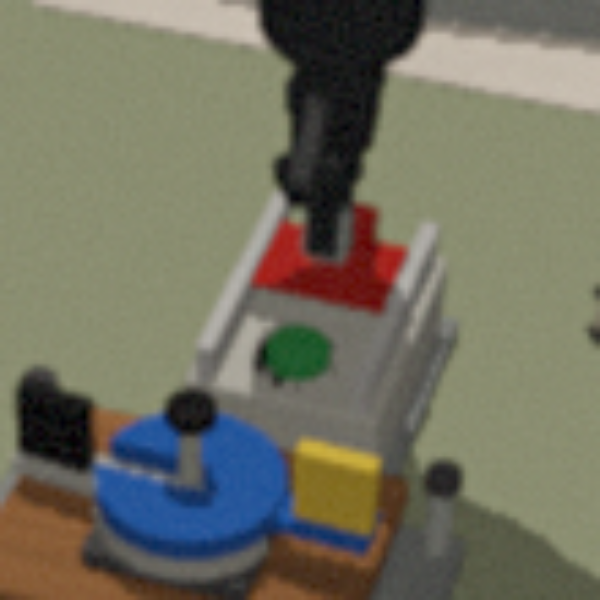

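Call:
arm_command([
  [[1, 0, 0.1, 0, 0], [1, 0, 0.1, 0, 0], [1, 0, 0, 0, 0], [1, 0, 0, 0, 0]],
])

```text
clock: 15.1
position: [0.5679, -0.2839, 0.1583]
ee_rot: [-0.707, -0.019, 0.707, -0.018]
ft_force: [-2.1, 6.9, 2.8]
grip_width: 0.002
```

Call:
arm_command([
  [[1, 0, 0.1, 0, 0], [1, 0, 0, 0, 0], [1, 0, 0, 0, 0]],
])

```text
clock: 15.35
position: [0.568, -0.2843, 0.1583]
ee_rot: [-0.706, -0.021, 0.708, -0.017]
ft_force: [-5.8, 13.6, 5.1]
grip_width: 0.001
```

Call:
arm_command([
  [[1, 0, 0.1, 0, 0], [1, 0, 0, 0, 0], [1, 0, 0, 0, 0]],
])

```text
clock: 15.6
position: [0.5681, -0.2848, 0.1581]
ee_rot: [-0.706, -0.022, 0.708, -0.017]
ft_force: [-7.7, 20.2, 7.2]
grip_width: 0.0
```

Call:
arm_command([
  [[1, 0, -0.4, 0, 0], [1, -0.3, -0.4, 0, 0], [1, -1, 0, 0, 0], [1, -1, 0, 0, 0], [1, -0.5, 0, 0, 0], [1, 0, 0, 0, 0]],
])

```text
clock: 16.1
position: [0.5684, -0.2712, 0.2324]
ee_rot: [0.709, 0.016, -0.705, 0.019]
ft_force: [0.3, 0.3, -0.1]
grip_width: -0.002
```

Run:
```python
from fit import *
goal((.566,-.236,.105)); 
for n in('side','top'): im=snap(n,n+'14.png'); print(n,[(np.round(d['pixel'],1).tolist(),round(d['confidence'],2)) for q in ('release_top','catch_tab') for d in manip.pinpoint(q,n)])
im=cv2.imread('pics/side14.png'); hsv=cv2.cvtColor(im,cv2.COLOR_BGR2HSV); g=(hsv[...,0]>50)&(hsv[...,0]<80)&(hsv[...,1]>150)
k=comps(near(g,185,345,25),5); print(k)
for q in k: print(atz('side',*q[0],.065))
cv2.imwrite('pics/s14.png',cv2.resize(im[120:230,290:400],(600,600)))
```

```text
clk 16.1 tcp [ 0.5684 -0.2712  0.2324] toolx [ 0.005 -0.003 -1.   ] units [ 2.93 -1.42  0.04] yaw y,z -1.521 -3.092 j7 [ 0.85  0.46 -0.62  1.52  0.28  1.25 -1.34] F [ 0.3  0.3 -0.1] w -0.002
side [([179.6, 342.1], 0.68), ([204.7, 352.0], 0.62), ([160.2, 349.9], 0.89), ([236.7, 324.8], 0.27)]
top [([253.9, 410.4], 0.54), ([251.7, 358.1], 0.28), ([253.8, 410.9], 0.28)]
[([184.3, 344.2], [339, 181, 11, 8, 66])]
[ 0.56375845 -0.22929982  0.065     ]
```

View pics/s14.png

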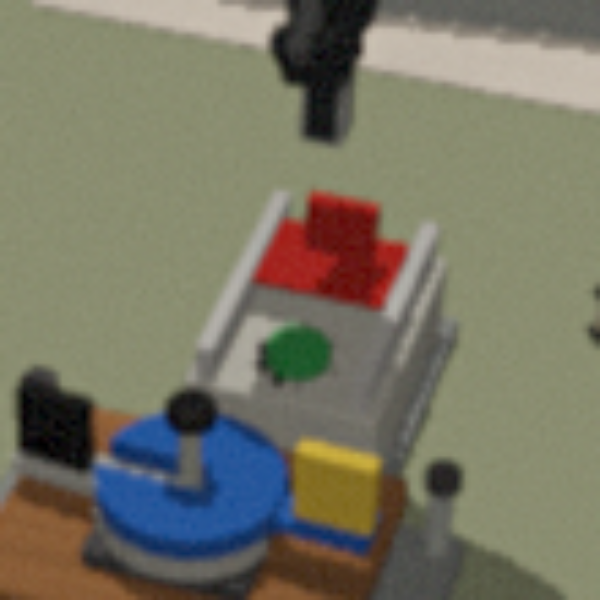

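Call:
arm_command([
  [[1, 0, -0.5, 0.05, 0], [1, 0, -0.7, 0, 0], [1, 0.3, -0.3, 0, 0], [1, 0.8, 0, 0, 0], [1, 0.8, 0, 0, 0], [1, 0.8, 0, 0, 0], [1, 0.5, 0, 0, 0], [1, 0.2, 0, 0, 0], [1, 0, 0, 0, 0], [1, 0, 0, 0, 0]],
])

```text
clock: 17.23
position: [0.5643, -0.2328, 0.144]
ee_rot: [0.707, 0.018, -0.707, 0.018]
ft_force: [0.3, 0.2, 0.9]
grip_width: 0.003
```

Run:
```python
from fit import *
goal((.565,-.234,.08)); 
im=snap('side','side15.png')
cv2.imwrite('pics/s15.png',cv2.resize(im[120:230,290:400,::-1],(600,600)))
```

```text
clk 17.23 tcp [ 0.5643 -0.2328  0.144 ] toolx [ 0.001 -0.    -1.   ] units [ 0.4   0.05 -0.02] yaw y,z -1.52 -3.091 j7 [ 0.8   0.51 -0.62  1.65  0.32  1.09 -1.43] F [0.3 0.2 0.9] w 0.003
```

View pics/s15.png

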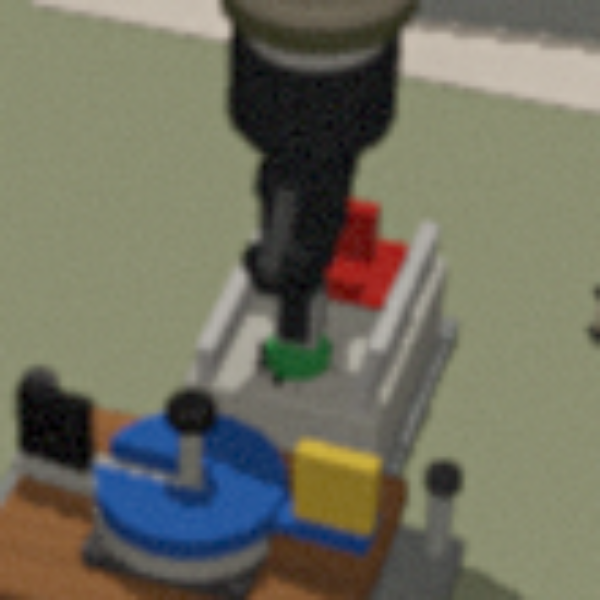

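Fingertips are centred over the button. Press.

Call:
arm_command([
  [[1, 0.15, 0, 0, 0], [1, 0.1, 0, 0, 0], [1, 0.1, 0, 0, 0], [1, 0.05, 0, 0, 0], [1, 0, 0, 0, 0]],
])

```text
clock: 17.7
position: [0.5646, -0.2334, 0.1339]
ee_rot: [0.707, 0.018, -0.706, 0.018]
ft_force: [2.7, -1.0, 5.4]
grip_width: -0.001
```

Call:
arm_command([
  [[1, 0.1, 0, 0, 0], [1, 0, 0, 0, 0], [1, 0, 0, 0, 0]],
])

```text
clock: 17.95
position: [0.5647, -0.2334, 0.1335]
ee_rot: [0.707, 0.017, -0.706, 0.018]
ft_force: [-6.0, 2.2, 22.5]
grip_width: -0.001
```

Hard stop reached (22 N, well over the 5 N spring). Retreat and check.

Call:
arm_command([
  [[1, -0.3, 0, 0, 0], [1, -0.8, 0, 0, 0], [1, -1, 0, 0, 0], [1, -1, 0, 0, 0], [1, -1, 0, 0, 0], [1, -1, 0, 0, 0], [1, -0.5, 0.5, 0, 0], [1, 0, 1, 0, 0], [1, 0, 1, 0, 0], [1, 0, 1, 0, 0], [1, 0, 1, 0, 0], [1, 0, 0, 0, 0]],
])

```text
clock: 18.95
position: [0.5675, -0.3516, 0.2695]
ee_rot: [-0.706, -0.015, 0.708, -0.016]
ft_force: [-0.8, -1.3, 0.3]
grip_width: 0.001
```

Call:
arm_command([
  [[1, 0, 1, 0.6, 0], [1, 0, 1, 0.6, 0], [1, 0, 1, 0.6, 0], [1, 0, 0, 0, 0], [1, 0, 0, 0, 0]],
])

```text
clock: 19.37
position: [0.5267, -0.4247, 0.2701]
ee_rot: [-0.706, -0.017, 0.708, -0.016]
ft_force: [0.0, 1.6, 0.6]
grip_width: 0.004
```

Run:
```python
from fit import *
goal((.565,-.234,.08)); 
a=snap('side','side16.png');b=snap('top','top16.png')
cv2.imwrite('pics/s16.png',np.hstack([cv2.resize(a[140:260,280:400,::-1],(400,400)),cv2.resize(b[200:300,340:440,::-1],(400,400))]))
PLT=box(-.033,.033,-.011,.039,.072,.076); TAB=box(-.018,.018,-.005,.005,.076,.102)
ob={n:near(masks(n,im)['red'],*c) for n,im,c in (('side',a,(165,350,24)),('top',b,(251,430,24)))}
print({n:m.sum() for n,m in ob.items()})
bl={n:near((lambda q:q['blue']|q['yellow'])(masks(n,im)),*c) for n,im,c in (('side',a,(205,330,28)),('top',b,(252,361,30)))}
for s in (['side'],['top']): print('blue',fit({k:bl[k] for k in s},[.567,-.098,0.],.087,pad=6))
import fit as F
F.DISC=PLT; R0=F.render; F.render=lambda n,T,p,w,slot=True,S=4:R0(n,T,p,w,slot=False)
for s in (['side'],['top']):
    if ob[s[0]].sum()>50: print('catch',fit({k:ob[k] for k in s},[.568,-.303,.05],0,parts=(TAB,),pad=6))
```

```text
clk 19.37 tcp [ 0.5267 -0.4247  0.2701] toolx [-0.002  0.    -1.   ] units [ 5.44 -7.55 -1.9 ] yaw y,z -1.524 -3.095 j7 [ 1.    0.53 -0.57  1.33  0.28  1.37 -1.09] F [0.  1.6 0.6] w 0.004
{'side': np.int64(336), 'top': np.int64(415)}
blue (array([ 0.56971385, -0.09877254, -0.02217619]), np.float64(0.319385593220339))
blue (array([ 0.56910892, -0.09830914, -0.00326716]), np.float64(0.11468281036834925))
catch (array([ 0.56874547, -0.30252311,  0.12321623]), np.float64(0.2682291666666667))
catch (array([ 0.5670908 , -0.30256053,  0.07101376]), np.float64(0.11701807228915663))
```

View pics/s16.png

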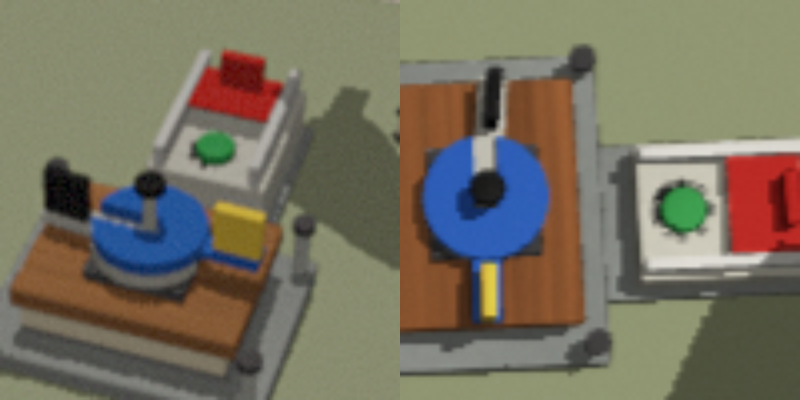

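```bash
python3 -c "
from workcell import manip
print(manip.hand_in(), manip.get_obs()['clock'])"
```

```text
the job is handed in; nothing more can be done
the job is handed in; nothing more can be done
```

The blue weight is on the stem, the catch is open, the button has been pressed, and the job is handed in. The last move ended at about 19 s of the 58 s allowed; no verdict was reported.

- **Blue weight:** I took the smaller blue weight by its yellow plate, turned it about 47°, slid it onto the stem and let it go. The last pictures show it flat on the grey one with the stem at the inner end of its slot. Fitted to the pictures, its centre is within about 3 mm of the stem and its slot faces opposite the grey one's.
- **Catch:** I pushed it against its stop, where the force rose to 20 N. The tab moved about 47 mm from its start. It now stands 68 mm from the button, which is the value given for fully open.
- **Button:** I pressed it to a hard stop, where the force jumped from 5 N to 22 N in 0.4 mm. In the last pictures it looks to be up again.
- **Bystanders:** The arm did not come near the bottle, brush or book, but I did not re-measure where they are.

**Checks that disagreed:** The two cameras differed by 2–4 mm on the stem and the catch, and the side view was the poorer fit. While held, the blue weight drooped by about 0.04–0.07 rad; it looked flat once released.

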